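Shim a ceramic tile in a bonding fixture and hold it flush

ROBOT

A 7-joint arm with a two-finger parallel gripper is mounted at the origin on a cart in front of the work surface, level with it; the furniture and walls round the work are solid. World frame = base frame: x ahead of the robot, y to its left, z up, the work surface at z = 0. Lengths are in mm, angles in rad, forces in N, time in s.
With the tool pointing down it reaches from about 425 to 950 mm from the base axis. Payload 4.7 kg.
Tool frame: the origin (TCP) lies at the centre of the arm's flange, where the gripper is bolted on; the fingertips stand 182 mm ahead of it and the grasp point (between the pads) lies 164 mm ahead of it; y points along the fingers, x is the direction in which the jaws open and shut, and the axes are right-handed (so a half turn about y gives the same grasp; the last joint's range is limited). The gripper opens to 87 mm and grips with 3 to 60 N. Pads are 19 mm wide; open, the fingers measure 117 mm over their backs; the gripper's body (75 mm by 190 mm) begins 51 mm behind the grasp point.
Start: joints at [1.308, 0.469, -0.049, 1.532, 0.024, 1.141, -0.082], TCP at [156.418, -656.631, 404.773] pointing down, gripper open.
Joint ranges: [-2.59, 2.59], [-0.33, 1.99], [-1.39, 1.29], [0.1, 2.45], [-1.04, 4.18], [0.21, 1.99], [-2.66, 2.66]. Speed limits (rad/s): [2.57, 2.57, 3.14, 3.14, 3.14, 3.14, 3.14].

INTERFACE

Orientations are given as a unit quaternion [w, x, y, z].
In Python, from workcell import observe, read_camera, close_job, look_for, spot_point gives the robot as it stands.
- The arm moves only by the tool carry_out, never from a script. Its argument "motion" is a list that holds one entry, the list of rows, each a list of 4 numbers: the shift along the world's x, y, z in cm, then the turn about the world's z in rad. A call has exactly 8 rows; each row is the pose to reach, as a shift and turn from the pose commanded when the call began; what a row does not reach only later rows make up. A row lasts 1/12 s, in which the tool goes at most 41.7 mm and 7.16 degrees, less where a joint would pass 70% of its speed; a pose out of reach is approached as far as the arm can. A call with a gripper value outside its range is refused whole. "grip" is the closure, from 0 (fully open) to 1 (shut), set as the call begins (left out, the last holds). The fingers move at their own pace and stop on an object; "force" is the grip in N (left out, the last holds). Time passes only in rows, so rows that repeat a pose let the fingers close, or fill a call up. It gives the time, the measured TCP pose, the force and the opening at its end, in the units of the state.
- observe(): the state, without advancing time (a new reading comes with each control period).
- read_camera(name): name is "scene" or "top" or "wrist"; returns a dict with "color" (480x640x3 uint8, red, green, blue), "camera_matrix" (3x3 intrinsics, pixels), "pose" (4x4, takes a point from camera to world coordinates); the wrist camera has in their place "T_tool_cam" (4x4, takes a point from camera to tool coordinates, whose origin is the TCP and whose axes are the tool frame's). Camera axes: x right, y down, z forward; pixel columns grow to the right and rows downward; lengths in mm; the calibration is good to about 2 mm. A picture is of the moment at which its call begins: read the wrist's pose just before it. There is no depth.
- close_job(): hands the job in, once; it reports no verdict.
Trained networks look in a picture, given as the dict that the camera call returned (one of the last four; its "shot" number tells which), for a name from the list of things; names that differ only in an ending like _2 or _b are one class to them, and where a whole thing is asked for, a point or a joint stands for the part that bears it (a point fixed in the world has none). Each returns a list of dicts, best first, with "p" (0 to 1); they miss things now and then, are a little off and sometimes report something else, mostly with a low value. They report only what shows in the picture. A call takes as long as a camera call. They do not tell look-alikes from the thing itself.
- look_for(thing, picture): "extent" ([left, top, right, bottom] in pixels, round what is visible of it).
- spot_point(thing, picture): "uv" ([column, row] in pixels: a listed point, or the origin of a listed thing).
The state is a dict: "time": time; "qpos": joint angles; "dq": joint speeds; "joint_torque": joint torques, N m; "ee_pos": TCP position; "eef_rot": TCP orientation; "contact_force": force on the tool from outside, world axes, zero at the start; "moment": the same for the moment, N m; "grip_width": opening from 0.0 (shut) to 1.0 (fully open).
Only numpy, scipy, OpenCV 4.12 (cv2) and the standard library are available. Lean on these libraries where they do the work, as an engineer would, in place of code of your own. Each camera call takes 0.05 s, during which the arm holds its last target. There are 200 camera calls.

TASK

Lay the white ceramic tile squarely on the brass sprung platform of the bonding fixture, up to the long front fence and centred along it, and let go of it. Then slide the orange spacer, wedge foot down, all the way into the gap behind the tile, only at the stop where the gap is wide enough for it, and let go of it. Finally press the tile down with the fingertips until its top is flush with the fence and finish while still holding it pressed down; leave the timer, the vial and the clamp where they are.

Things in the scene. Friction and masses are not known exactly. Their poses are not given: they have to be found in the camera images.
- fixture: fixed grey base plate, 125 x 94 x 12 mm, x from -52.5 to +72.5 mm. Origin on the worktop (z = 0) under the platform centre; z up, x from the fence to the rear stops, y along the fence. Fence: dark steel, 74 mm long, x -40 to -28 mm, top at z 30 mm; a tile against it is centred over the origin. Pocket sides (y) are open for the fingers.
- fence_top (a point): middle of the fence's top face, fixture x = -34 mm, 30 mm above the worktop; axes as the fixture.
- stop_thick: thick dark steel rear stop, 33 (x) x 30 (y) x 18 mm, fixed on the plate, top at 30 mm. Origin on its underside, 12 mm above the worktop, mid-width, at fixture x = 55 mm and y = +17 or -17 mm (the stops may have swapped sides); axes as the fixture. Front face 21 mm before (-x) its origin: leaves a 6 mm gap to a tile at the fence, too narrow for the spacer.
- stop_thin: thin dark steel rear stop, 24 (x) x 30 (y) x 18 mm, fixed beside the thick one. Origin likewise, at fixture x = 55 mm on the other side in y. Front face 12 mm before (-x) its origin (fixture x = 43 mm): leaves a 15 mm gap to a tile at the fence, wide enough. The spacer stands in it on the plate, 12 mm above the worktop, centred on this stop's y.
- platform (a joint): travel of the sprung brass platform, 40 x 40 mm, in the middle of the fixture: 0 up (top 24 mm above the worktop), 0.006 m fully down (18 mm), where the tile's top is flush with the fence top. The spring pushes up with 3.5 N at the top, 6.5 N at the bottom: the tile alone does not sink it.
- tile: white ceramic tile, 56 x 56 x 12 mm, about 0.13 kg, lying flat on the worktop at the start. Origin at the centre of its underside, z up, x and y along its edges (any quarter turn will do). On the raised platform its top is 36 mm above the worktop, when pressed flush 30 mm.
- spacer: orange spacer bar, standing upright on the worktop: 12 mm thick (x), 22 mm wide (y), 55 mm high, 0.06 kg. Origin at the centre of its underside, z up. Over its lowest 6 mm it tapers in x as a wedge, from 12 to 8 mm thick. In the gap its thickness lies along fixture x and its top is 67 mm above the worktop.
- timer: white count-down timer lying flat, 66 x 62 x 17 mm, origin under its centre; leave alone.
- vial: small amber vial standing, 22 mm diameter, 53 mm high, origin under its centre; leave alone.
- clamp: grey metal ring clamp lying flat, 52 x 66 x 15 mm, origin under its centre; leave alone.
Mind the look-alikes: they are no part of the job. Leave any black or turquoise look-alike of the tile alone.

How it is judged (in metres and radians):
On the way, in this order (a step that is already met when the one before it is completed fails the run):
1. the tile lies released on the raised platform, squarely in the pocket, near the fence (x of tile in the frame of fixture between -0.003 and 0.0075 m and y of tile in the frame of fixture between -0.009 and 0.009 m and angle between tile's own z axis and vertical below 0.06 rad and (angle between the x axis of tile and the x axis of fixture, either way round below 0.1 rad or angle between the x axis of tile and the y axis of fixture, either way round below 0.1 rad) and z of tile in the frame of fixture between 0.021 and 0.0265 m and contact force between tile and the arm below 0.1 N), for 0.2 s.
2. the spacer stands released on the base plate in the wide gap, with the tile at the fence (x of tile in the frame of fixture between -0.003 and 0.0075 m and y of tile in the frame of fixture between -0.009 and 0.009 m and angle between tile's own z axis and vertical below 0.06 rad and (angle between the x axis of tile and the x axis of fixture, either way round below 0.1 rad or angle between the x axis of tile and the y axis of fixture, either way round below 0.1 rad) and x of tile in the frame of fixture below 0.0045 m and z of spacer in the frame of fixture between 0.009 and 0.0155 m and x of spacer in the frame of fixture between 0.0315 and 0.0395 m and y of spacer in the frame of stop_thin between -0.014 and 0.014 m and angle between spacer's own z axis and vertical below 0.12 rad and angle between the x axis of spacer and the x axis of fixture, either way round below 0.15 rad and contact force between spacer and the arm below 0.1 N), for 0.2 s.
At the end, for the whole second after the job is handed in: Fingers press the tile with over 3 N, platform over 4.5 mm down; tile within 4.5 mm of the fence, 9 mm of its middle, 0.1 rad square, level and still; spacer untouched, upright, square, within 3.5 mm of the gap floor and 14 mm of the thin stop's centre line (all of step 2 and z of tile in the frame of fixture between 0.0155 and 0.0197 m and value of joint platform above 0.0045 m and contact force between tile and the fingers above 3 N and linear speed of tile below 0.02 m/s); the arm keeps its last pose, push and grip.
It fails at once if the timer is moved more than 30 mm (distance of timer from where it was at the start of the episode above 0.03 m).
It fails at once if the vial is moved more than 30 mm (distance of vial from where it was at the start of the episode above 0.03 m).
It fails at once if the clamp is moved more than 30 mm (distance of clamp from where it was at the start of the episode above 0.03 m).
It also fails if it takes over 64 s, if anything falls off the work surface, if the arm or the gripper's body presses on something with over 40 N, if the wrist force passes 120 N, or if a joint passes its speed limit or range.

## Working session

There is one attempt and no reset: what is moved stays moved. The work goes in short steps, Python scripts to look and compute and a tool call to move; the robot and the scene stay as the last step left them, time stands still between calls to the robot, and variables do not carry over. Pictures are saved under pics/ and viewed, about 8 in all and at most 12, crops included, and the job is handed in when it is done.

Besides the shell and the picture viewer there is one more tool, called after "Call:" as name(argument=value, ...), one argument or row to a line, values as JSON. carry_out: Moves the arm, as the interface text tells. Its arguments: {"type":"object","properties":{"motion":{"type":"array"},"grip":{"type":"number"},"force":{"type":"number"}},"required":["motion"]}

```bash
mkdir -p pics
cat > h.py <<'E'
import numpy as np, cv2
from workcell import observe, read_camera, close_job, look_for, spot_point
from scipy.spatial.transform import Rotation as R
def campose(pic, st=None):
    if 'pose' in pic: return np.array(pic['pose'])
    T=np.eye(4); q=st['eef_rot']; T[:3,:3]=R.from_quat([q[1],q[2],q[3],q[0]]).as_matrix(); T[:3,3]=st['ee_pos']
    return T@np.array(pic['T_tool_cam'])
def ray(pic,uv,z,T):
    K=np.array(pic['camera_matrix']); d=T[:3,:3]@np.linalg.solve(K,[uv[0],uv[1],1.]); o=T[:3,3]
    return o+d*(z-o[2])/d[2]
def proj(pic,P,T):
    P=np.atleast_2d(P); c=(P-T[:3,3])@T[:3,:3]; k=c@np.array(pic['camera_matrix']).T; return k[:,:2]/k[:,2:]
def save(pic,n,box=None,s=1):
    im=cv2.cvtColor(pic['color'],cv2.COLOR_RGB2BGR)
    if box: im=im[box[1]:box[3],box[0]:box[2]]
    cv2.imwrite('pics/'+n,cv2.resize(im,None,fx=s,fy=s,interpolation=cv2.INTER_CUBIC))
E
python3 - <<'E'
from h import *
np.set_printoptions(precision=1,suppress=True)
st=observe(); print(st)
Z={'fixture':0,'fence_top':30,'stop_thick':12,'stop_thin':12,'tile':0,'spacer':0,'timer':0,'vial':0,'clamp':0}
for n in ['top','scene']:
    p=read_camera(n); save(p,n+'0.png'); T=campose(p)
    print(n,T[:3,3],p['camera_matrix'])
    for k,z in Z.items():
        print(k,[(round(d['p'],2),np.round(d['uv']),ray(p,d['uv'],z,T)[:2]) for d in spot_point(k,p)[:3]])
E
```

```text
{'time': 0.0, 'qpos': array([ 1.3,  0.5, -0. ,  1.5,  0. ,  1.1, -0.1]), 'dq': array([-0.,  0.,  0.,  0., -0.,  0., -0.]), 'joint_torque': array([  0. , -50.8,  -0.1, -23.6,  -0.1,   0. ,   0. ]), 'ee_pos': array([ 156.3, -656.4,  403.7]), 'eef_rot': array([ 0.6, -0.6,  0.4, -0.4]), 'contact_force': array([ 0.8, -0.4, -0.3]), 'moment': array([-0. , -0. ,  0.1]), 'grip_width': 0.9984336815986099}
top [ 431.8  -20.3 1113. ] [[585.2   0.  314.1]
 [  0.  585.2 237.8]
 [  0.    0.    1. ]]
fixture [(0.56, array([309., 216.]), array([625.8, -25.5]))]
fence_top [(0.89, array([317., 236.]), array([582.1, -39.3]))]
stop_thick [(0.56, array([297., 191.]), array([672.7,  -3.4]))]
stop_thin [(0.71, array([312., 187.]), array([681.2, -32.4]))]
tile [(0.78, array([251., 265.]), array([534.9,  87.1])), (0.65, array([372., 311.]), array([ 441.8, -141.3])), (0.64, array([311., 304.]), array([458.1, -25.3]))]
spacer [(0.57, array([211., 325.]), array([423.4, 163. ]))]
timer []
vial [(0.69, array([387., 183.]), array([ 688.5, -179.5]))]
clamp [(0.72, array([224., 162.]), array([736.3, 137.6]))]
scene [183.2 623.5 398.2] [[486.1   0.  319.8]
 [  0.  486.1 237.4]
 [  0.    0.    1. ]]
fixture [(0.67, array([295., 261.]), array([631.5, -38.7]))]
fence_top [(0.78, array([314., 252.]), array([590.3, -39.1])), (0.63, array([270., 248.]), array([664.4,  -6.7]))]
stop_thick [(0.74, array([268., 258.]), array([666.5,  -3.1]))]
stop_thin [(0.59, array([270., 250.]), array([682. , -30.9]))]
tile [(0.93, array([374., 291.]), array([462.7, -23.1])), (0.88, array([298., 307.]), array([538.9,  87.6])), (0.8, array([456., 250.]), array([ 398.7, -256.4]))]
spacer [(0.87, array([342., 361.]), array([418.8, 165.9]))]
timer [(0.88, array([349., 234.]), array([ 610.6, -208.4]))]
vial [(0.8, array([310., 232.]), array([ 682.2, -170.1])), (0.45, array([265., 259.]), array([683. , -16.4]))]
clamp [(0.69, array([180., 284.]), array([741. , 137.5]))]
```

View pics/top0.png

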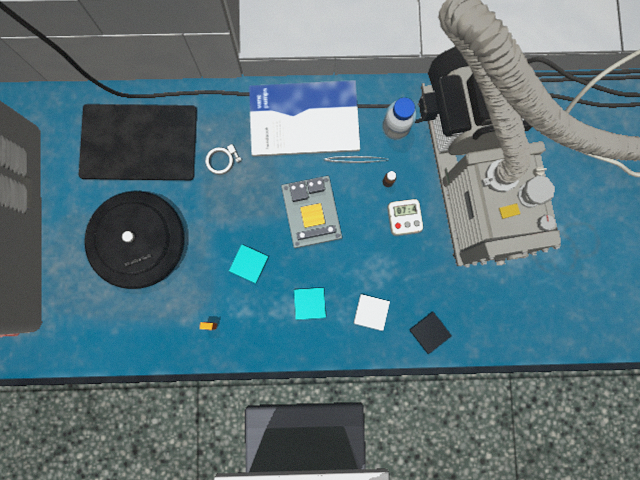

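View pics/scene0.png

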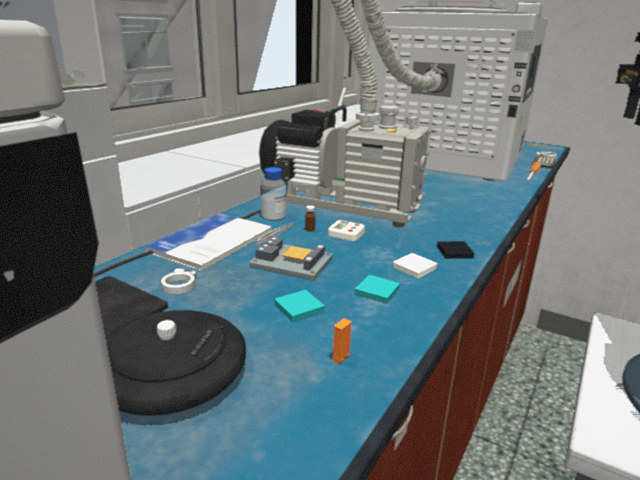

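The white tile is at (372,312) in the top image. Its look-alikes are the turquoise ones at (249,263) and (310,303) and the black one at (430,332). The task wants the white one, and only this one is white. The spacer is at (207,326), the vial at (390,178), the timer at (406,217) and the clamp at (222,158). Next I measure the tile, spacer and fixture by their colours.

Run:
```python
from h import *
np.set_printoptions(precision=2,suppress=True)
p=read_camera('top'); T=campose(p); c=p['color'].astype(int); hsv=cv2.cvtColor(p['color'],cv2.COLOR_RGB2HSV).astype(int)
def meas(name,m,box,z):
    M=np.zeros(m.shape,np.uint8); x0,y0,x1,y1=box; M[y0:y1,x0:x1]=m[y0:y1,x0:x1]
    M=cv2.morphologyEx(M,cv2.MORPH_OPEN,np.ones((2,2)))
    cs,_=cv2.findContours(M,cv2.RETR_EXTERNAL,cv2.CHAIN_APPROX_NONE); k=max(cs,key=cv2.contourArea)
    w=np.array([ray(p,q+0.0,z,T)[:2] for q in k[:,0]],np.float32)
    print(name,cv2.minAreaRect(w),'n',len(k))
meas('tile',(c.min(2)>170),(345,285,400,340),12)
meas('brass',(hsv[...,0]>18)&(hsv[...,0]<32)&(hsv[...,1]>110)&(hsv[...,2]>120),(295,195,335,235),24)
meas('plate',(hsv[...,1]<80),(275,165,350,260),12)
meas('spacer',(hsv[...,0]<22)&(hsv[...,1]>150)&(hsv[...,2]>180),(190,310,225,340),55)
st=observe();print(R.from_quat(np.roll(st['eef_rot'],-1)).as_matrix())
save(p,'c1.png',(270,160,420,345),3.2)
for n in('timer','vial','clamp'): print(n,[d['extent'] for d in look_for(n,p)[:1]])
```

```text
tile ((437.9025573730469, -140.45054626464844), (56.24429702758789, 55.49874496459961), 74.62907409667969) n 112
brass ((622.1687622070312, -33.911460876464844), (39.97962188720703, 39.287269592285156), 11.121017456054688) n 77
plate ((631.4087524414062, -32.143802642822266), (125.75416564941406, 94.18694305419922), 10.306256294250488) n 218
spacer ((426.2331237792969, 165.17083740234375), (1.827272653579712, 1.7668309211730957), 88.61189270019531) n 4
[[ 0.23  0.    0.97]
 [-0.97 -0.    0.23]
 [ 0.   -1.    0.  ]]
timer [[387.6, 198.6, 423.6, 234.3]]
vial [[382.4, 170.3, 397.6, 186.8]]
clamp [[205.0, 146.1, 242.7, 177.2]]
```

View pics/c1.png

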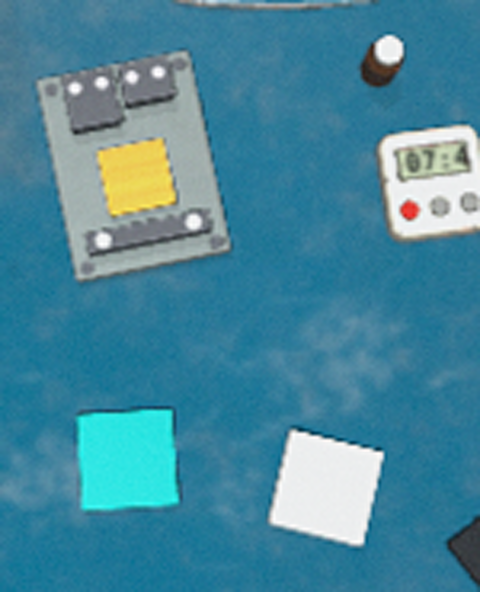

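Confirmed: the white tile in the crop is the target. The brass platform is at (135,177) in the crop, the thick stop is left (+y) and the thin stop right (-y). The fixture is at about (622,-34) with yaw +0.183, and the tile at (438,-140.5) with yaw -0.269. I'm setting out.

Call:
carry_out(
  motion=[
    [[1.8,3.3,-0.7,-0.04],[3.6,6.6,-1.4,-0.08],[5.4,9.9,-2.1,-0.12],[7.2,13.2,-2.8,-0.16],[9,16.5,-3.5,-0.2],[10.8,19.8,-4.2,-0.24],[12.6,23.1,-4.9,-0.28],[14.4,26.4,-5.6,-0.3]],
  ],
  grip=0,
  force=20,
)

```text
time: 1.87
ee_pos: [301.0, -390.9, 348.8]
eef_rot: [-0.483, 0.483, -0.516, 0.517]
contact_force: [1.2, -0.4, -0.8]
grip_width: 1.001
```

Call:
carry_out(
  motion=[
    [[1.8,3.3,-0.8,-0.03],[3.6,6.6,-1.6,-0.06],[5.4,9.9,-2.4,-0.09],[7.2,13.2,-3.2,-0.12],[9,16.5,-4,-0.15],[10.8,19.8,-4.8,-0.18],[12.6,23.1,-5.6,-0.2],[13.8,25.2,-5.8,-0.2]],
  ],
)

```text
time: 2.53
ee_pos: [439.5, -137.0, 290.2]
eef_rot: [0.43, -0.43, 0.562, -0.561]
contact_force: [0.3, -0.0, -0.6]
grip_width: 1.001
```

Call:
carry_out(
  motion=[
    [[0,0,0,0],[0,0,0,0],[0,0,0,0],[0,0,0,0],[0,0,0,0],[0,0,0,0],[0,0,0,0],[0,0,0,0]],
  ],
)

```text
time: 3.2
ee_pos: [438.2, -141.1, 290.9]
eef_rot: [-0.429, 0.429, -0.562, 0.562]
contact_force: [-0.0, -0.3, 0.1]
grip_width: 1.002
```

```bash
cat >> h.py <<'E'
def rect(p,m,z,T,name=''):
    M=cv2.morphologyEx(m.astype(np.uint8),cv2.MORPH_OPEN,np.ones((3,3)))
    cs,_=cv2.findContours(M,cv2.RETR_EXTERNAL,cv2.CHAIN_APPROX_NONE); k=max(cs,key=cv2.contourArea)
    w=np.array([ray(p,q,z,T)[:2] for q in k[:,0].astype(float)],np.float32); r=cv2.minAreaRect(w)
    print(name,np.round(r[0],1),np.round(r[1],1),'ang',round(r[2],1),'pix',k[:,0].min(0),k[:,0].max(0)); return r
def tool(st):
    M=R.from_quat(np.roll(st['eef_rot'],-1)).as_matrix()
    print('t',round(st['time'],2),'tcp',np.round(st['ee_pos'],1),'jaw',round(np.arctan2(M[1,0],M[0,0]),3),'down',np.round(M[:,1],3),'F',np.round(st['contact_force'],1),'w',round(st['grip_width']*87,1))
E
python3 - <<'E'
from h import *
st=observe(); tool(st); p=read_camera('wrist'); T=campose(p,st); save(p,'w1.png')
print(np.round(T,2)); rect(p,p['color'].min(2)>170,12,T,'tile')
E
```

```text
t 3.2 tcp [ 438.2 -141.1  290.9] jaw -1.838 down [ 0. -0. -1.] F [-0.  -0.3  0.1] w 87.2
[[-2.7000e-01 -9.4000e-01 -2.3000e-01  5.0194e+02]
 [-9.6000e-01  2.6000e-01  6.0000e-02 -1.5848e+02]
 [-0.0000e+00  2.4000e-01 -9.7000e-01  2.7176e+02]
 [ 0.0000e+00  0.0000e+00  0.0000e+00  1.0000e+00]]
tile [ 439.6 -137.8] [55.8 55.6] ang 74.6 pix [270 208] [352 286]
```

View pics/w1.png

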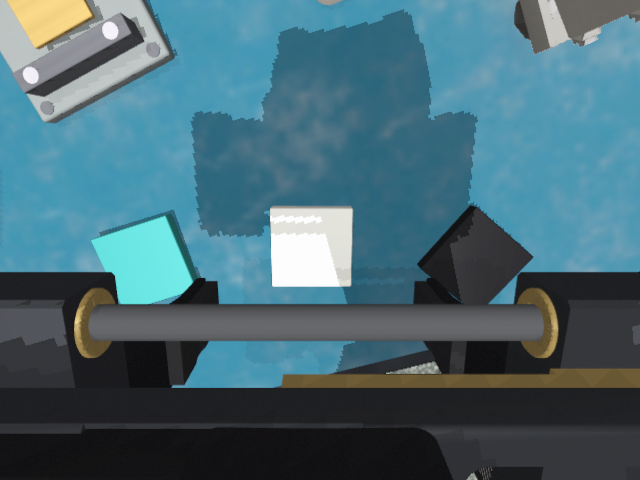

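The wrist view shows the white tile at (311,247), square between the open jaws, with the turquoise tile (145,258) and the black one (475,255) clear of the fingers. I descend and grip.

Call:
carry_out(
  motion=[
    [[0.1,0.15,-2,0],[0.1,0.15,-4.5,0],[0.1,0.15,-7,0],[0.1,0.15,-9,0],[0.1,0.15,-10,0],[0.1,0.15,-10.5,0],[0.1,0.15,-10.5,0],[0.1,0.15,-10.5,0]],
  ],
)

```text
time: 3.92
ee_pos: [439.8, -139.2, 186.3]
eef_rot: [-0.429, 0.429, -0.562, 0.562]
contact_force: [0.0, -0.1, 0.1]
grip_width: 1.0
```

Call:
carry_out(
  motion=[
    [[0,0,0,0],[0,0,0,0],[0,0,0,0],[0,0,0,0],[0,0,0,0],[0,0,0,0],[0,0,0,0],[0,0,0,0]],
  ],
  grip=1,
  force=20,
)

```text
time: 4.58
ee_pos: [439.5, -139.1, 186.0]
eef_rot: [-0.429, 0.429, -0.562, 0.562]
contact_force: [0.2, 0.4, 3.3]
grip_width: 0.638
```

Call:
carry_out(
  motion=[
    [[0,0,2,0],[0,0,5,0],[0,0,7,0],[2,1.2,9,0.05],[4.5,2.6,9,0.12],[7,4,9,0.19],[9.5,5.4,9,0.26],[12,6.8,9,0.33]],
  ],
)

```text
time: 5.25
ee_pos: [560.1, -70.6, 275.5]
eef_rot: [-0.516, 0.517, -0.483, 0.483]
contact_force: [1.3, -0.6, -1.0]
grip_width: 0.639
```

Call:
carry_out(
  motion=[
    [[2,1.2,0,0.05],[3.5,2.1,0,0.09],[4.9,2.9,0,0.12],[5.8,3.4,0,0.12],[6.5,3.76,0,0.12],[6.5,3.76,0,0.12],[6.5,3.76,0,0.12],[6.5,3.76,0,0.12]],
  ],
)

```text
time: 5.92
ee_pos: [623.6, -34.3, 275.5]
eef_rot: [-0.543, 0.544, -0.453, 0.452]
contact_force: [0.6, -0.2, -1.0]
grip_width: 0.642
```

Run:
```python
from h import *
st=observe(); tool(st); p=read_camera('wrist'); T=campose(p,st); save(p,'w2.png')
print('corner rect (tile)'); rect(p,p['color'].min(2)>170,st['ee_pos'][2]-186+12,T,'tile')
for k,z in(('stop_thick',12),('stop_thin',12),('fence_top',30)):
    print(k,[(round(d['p'],2),np.round(d['uv']),np.round(ray(p,d['uv'],z,T)[:2],1)) for d in spot_point(k,p)[:2]])
O=np.array([622,-34.]);y=0.183;c,s=np.cos(y),np.sin(y)
def F(x,yy,z): return [O[0]+c*x-s*yy,O[1]+s*x+c*yy,z]
im=cv2.cvtColor(p['color'],cv2.COLOR_RGB2BGR)
for r in ([F(72.5,47,12),F(72.5,-47,12),F(-52.5,-47,12),F(-52.5,47,12)],[F(34,2,30),F(34,32,30),F(67,32,30),F(67,2,30)],[F(43,-2,30),F(43,-32,30),F(67,-32,30),F(67,-2,30)]):
    cv2.polylines(im,[np.int32(np.round(proj(p,r,T)))],True,(0,0,255),1)
cv2.imwrite('pics/w2.png',im)
```

```text
t 5.92 tcp [623.6 -34.3 275.5] jaw -1.388 down [-0.001 -0.001 -1.   ] F [ 0.6 -0.2 -1. ] w 55.8
corner rect (tile)
tile [729.7 -23.7] [ 22.7 134.8] ang 10.4 pix [151   0] [529  69]
stop_thick []
stop_thin [(0.58, array([340., 161.]), array([684.7, -38.8]))]
fence_top [(0.59, array([554., 190.]), array([ 691.2, -163. ]))]
```

View pics/w2.png

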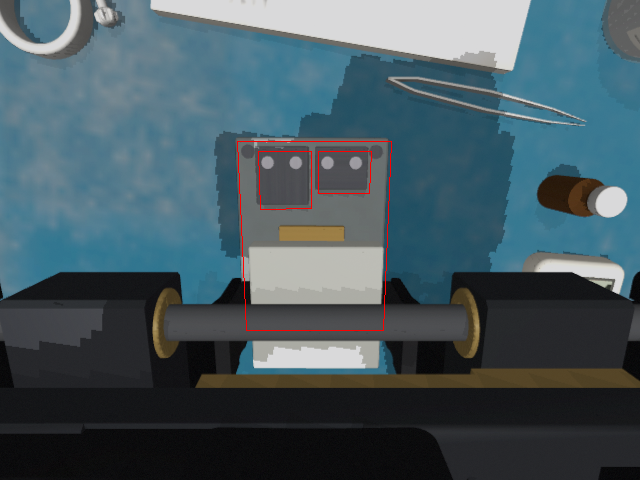

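Run:
```python
from h import *
st=observe(); p=read_camera('wrist'); T=campose(p,st); c=p['color'].astype(int)
g=c.sum(2)
print('col316 rows 205-260',g[205:260:1,316].tolist()); print('row275',g[275,235:262].tolist(),g[275,372:398].tolist())
O=np.array([622,-34.]);y=0.183;A=np.array([[np.cos(y),np.sin(y)],[-np.sin(y),np.cos(y)]])
f=lambda uv,z:np.round(A@(ray(p,uv,z,T)[:2]-O),1)
z=st['ee_pos'][2]-186+12
print('tcp fix',A@(st['ee_pos'][:2]-O),'rear edge',f((316,246.5),z),'sides',f((250,275),z),f((383,275),z),'thick front',f((285,208),30))
```

```text
col316 rows 205-260 [325, 325, 325, 325, 324, 327, 324, 323, 326, 322, 325, 322, 323, 325, 323, 321, 323, 324, 324, 323, 312, 249, 270, 345, 353, 351, 349, 349, 352, 352, 355, 350, 348, 349, 351, 350, 320, 324, 326, 328, 330, 370, 496, 534, 557, 558, 558, 557, 558, 558, 558, 558, 557, 557, 557]
row275 [323, 322, 320, 321, 322, 320, 264, 389, 447, 471, 477, 477, 477, 477, 431, 504, 551, 555, 554, 555, 554, 555, 555, 557, 555, 555, 555] [557, 557, 558, 557, 557, 557, 555, 557, 560, 522, 354, 213, 192, 184, 188, 187, 189, 188, 190, 185, 191, 189, 188, 186, 190, 189]
tcp fix [ 1.93494532 -0.45753119] rear edge [29.4 -0.7] sides [17.1 27. ] [ 17.1 -28.8] thick front [34.9 17.4]
```

Call:
carry_out(
  motion=[
    [[0.2,0.05,-1.5,0],[0.2,0.05,-3,0],[0.2,0.05,-4.3,0],[0.2,0.05,-5.3,0],[0.2,0.05,-5.9,0],[0.2,0.05,-6.2,0],[0.2,0.05,-6.4,0],[0.2,0.05,-6.5,0]],
  ],
)

```text
time: 6.83
ee_pos: [626.6, -32.9, 210.9]
eef_rot: [0.544, -0.544, 0.452, -0.452]
contact_force: [0.1, -0.5, -1.8]
grip_width: 0.638
```

Call:
carry_out(
  motion=[
    [[-0.05,0,0,0],[-0.1,-0.02,0,0],[-0.15,-0.03,0,0],[-0.2,-0.04,0,0],[-0.25,-0.05,0,0],[-0.25,-0.05,0,0],[-0.25,-0.05,0,0],[-0.25,-0.05,0,0]],
  ],
)

```text
time: 7.5
ee_pos: [624.4, -33.5, 211.2]
eef_rot: [0.544, -0.543, 0.452, -0.453]
contact_force: [2.9, -0.4, -0.3]
grip_width: 0.64
```

Call:
carry_out(
  motion=[
    [[-0.03,0,-0.05,0],[-0.06,-0.01,-0.1,0],[-0.1,-0.02,-0.1,0],[-0.1,-0.02,-0.1,0],[-0.1,-0.02,-0.1,0],[-0.1,-0.02,-0.1,0],[-0.1,-0.02,-0.1,0],[-0.1,-0.02,-0.1,0]],
  ],
)

```text
time: 8.17
ee_pos: [624.0, -33.5, 210.5]
eef_rot: [0.545, -0.543, 0.451, -0.453]
contact_force: [5.5, 0.9, -0.3]
grip_width: 0.638
```

Call:
carry_out(
  motion=[
    [[0.05,0.01,-0.05,0],[0.05,0.01,-0.05,0],[0.05,0.01,-0.05,0],[0.05,0.01,-0.05,0],[0.05,0.01,-0.05,0],[0.05,0.01,-0.05,0],[0.05,0.01,-0.05,0],[0.05,0.01,-0.05,0]],
  ],
  grip=0,
)

```text
time: 8.83
ee_pos: [623.4, -33.7, 209.2]
eef_rot: [-0.544, 0.544, -0.452, 0.452]
contact_force: [0.1, -0.6, -0.6]
grip_width: 0.992
```

Call:
carry_out(
  motion=[
    [[0,0,1,0],[0,0,2.5,0],[0,0,4,0],[0,0,6,0],[0,0,8,0],[0,0,9,0],[0,0,10,0],[0,0,10,0]],
  ],
)

```text
time: 9.5
ee_pos: [623.9, -33.5, 311.6]
eef_rot: [0.545, -0.543, 0.451, -0.453]
contact_force: [1.0, -0.0, -0.8]
grip_width: 1.003
```

Run:
```python
from h import *
st=observe(); tool(st)
p=read_camera('top'); T=campose(p); save(p,'t2.png',(270,160,360,260),6)
hsv=cv2.cvtColor(p['color'],cv2.COLOR_RGB2HSV).astype(int)
m=(hsv[...,0]<18)&(hsv[...,1]>150)&(hsv[...,2]>60); m[:300]=0;m[350:]=0;m[:,:185]=0;m[:,235:]=0
ys,xs=np.nonzero(m);print('spacer pix',xs.min(),xs.max(),ys.min(),ys.max())
for r in range(ys.min(),ys.max()+1): print(r,[tuple(p['color'][r,x]) and int(p['color'][r,x].astype(int).sum()) for x in range(xs.min()-2,xs.max()+3)])
q=read_camera('wrist'); Tq=campose(q,st); save(q,'w3.png')
p2=read_camera('scene');T2=campose(p2);save(p2,'s2.png',(250,220,430,380),4)
```

```text
t 9.5 tcp [623.9 -33.5 311.6] jaw -1.387 down [ 0.004 -0.    -1.   ] F [ 1.  -0.  -0.8] w 87.2
spacer pix 204 215 322 328
322 [456, 442, 407, 372, 300, 242, 218, 210, 146, 170, 188, 215, 222, 224, 230, 233]
323 [492, 493, 488, 488, 474, 479, 474, 502, 521, 529, 451, 172, 194, 209, 205, 214]
324 [513, 516, 512, 513, 519, 515, 514, 523, 528, 520, 401, 152, 172, 178, 181, 208]
325 [514, 520, 504, 512, 514, 513, 513, 510, 522, 493, 350, 165, 164, 171, 192, 198]
326 [501, 515, 506, 517, 510, 509, 509, 512, 523, 473, 327, 156, 176, 163, 193, 241]
327 [514, 507, 515, 522, 517, 524, 517, 522, 519, 475, 239, 161, 180, 167, 229, 300]
328 [535, 548, 558, 546, 532, 530, 526, 531, 536, 460, 174, 175, 173, 164, 263, 308]
```

View pics/w3.png

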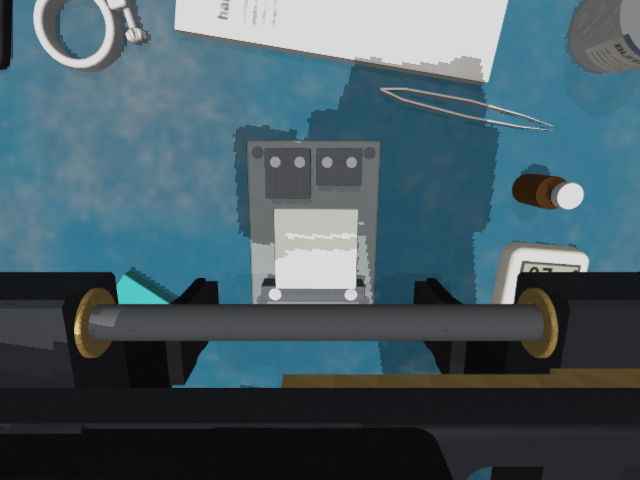

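View pics/s2.png

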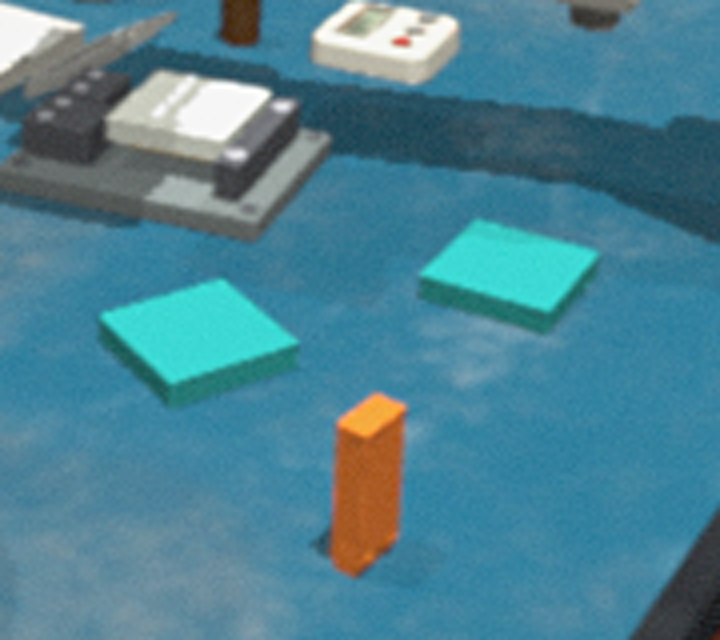

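The tile now lies square and centred against the fence. In the wrist view its top spans 274..357 px and the plate spans 247..380. The spacer stands at crop (370,490), width roughly along y. I go above it next.

Call:
carry_out(
  motion=[
    [[-2.8,2.5,0,-0.02],[-5.6,5,0,-0.05],[-8.4,7.5,0,-0.08],[-11.2,10,-0.3,-0.11],[-14,12.5,-0.6,-0.14],[-16.8,15,-0.9,-0.17],[-19.6,17.5,-1,-0.18],[-22.4,20,-1,-0.18]],
  ],
)

```text
time: 10.32
ee_pos: [397.4, 166.9, 298.1]
eef_rot: [-0.5, 0.502, -0.5, 0.499]
contact_force: [0.4, 0.5, -1.0]
grip_width: 1.0
```

Call:
carry_out(
  motion=[
    [[0,0,0,0],[0,0,0,0],[0,0,0,0],[0,0,0,0],[0,0,0,0],[0,0,0,0],[0,0,0,0],[0,0,0,0]],
  ],
)

```text
time: 10.98
ee_pos: [399.7, 166.0, 299.2]
eef_rot: [-0.501, 0.501, -0.499, 0.499]
contact_force: [0.0, 0.3, 0.3]
grip_width: 1.0
```

Run:
```python
from h import *
st=observe(); tool(st); q=read_camera('wrist'); T=campose(q,st); save(q,'w4.png')
hsv=cv2.cvtColor(q['color'],cv2.COLOR_RGB2HSV).astype(int)
m=(hsv[...,0]<20)&(hsv[...,1]>150)&(hsv[...,2]>60); 
rect(q,m,55,T,'all'); m2=m&(hsv[...,2]>210); rect(q,m2,55,T,'bright')
print([(round(d['p'],2),np.round(d['uv']),np.round(ray(q,d['uv'],0,T)[:2],1)) for d in spot_point('spacer',q)[:2]])
p=read_camera('top');T=campose(p)
print('top',ray(p,(205.8,325.8),55,T),[np.round(ray(p,d['uv'],0,T)[:2],1) for d in spot_point('spacer',p)[:2]])
```

```text
t 10.98 tcp [399.7 166.  299.2] jaw -1.568 down [-0. -0. -1.] F [0.  0.3 0.3] w 87.0
all [425.9 163.5] [21.7 17.8] ang 83.7 pix [301 204] [338 236]
bright [422.6 163.9] [21.3 11.2] ang 83.8 pix [302 215] [338 236]
[(0.6, array([320., 208.]), array([424.6, 162.8]))]
top [422.11394347 162.8507051   55.        ] []
```

View pics/w4.png

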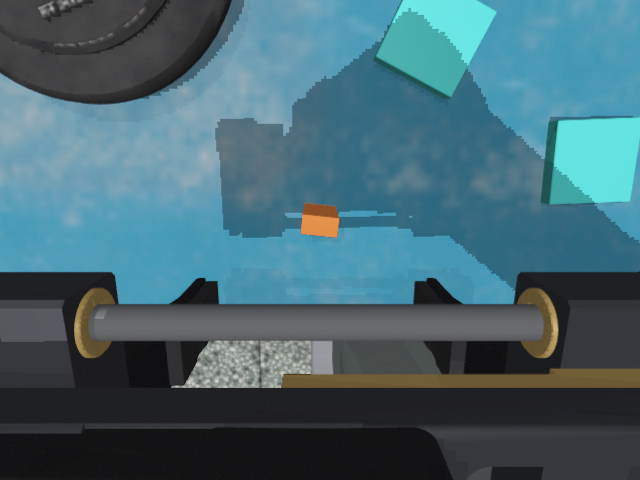

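The spacer top is at (320,226) px, which is (422.4,163.7) with yaw about -0.108. I descend onto its upper half.

Call:
carry_out(
  motion=[
    [[1,-0.1,0,-0.05],[2.27,-0.22,0,-0.11],[2.27,-0.22,-2,-0.11],[2.27,-0.22,-4.5,-0.11],[2.27,-0.22,-6.8,-0.11],[2.27,-0.22,-8.4,-0.11],[2.27,-0.22,-9.2,-0.11],[2.27,-0.22,-9.2,-0.11]],
  ],
)

```text
time: 11.85
ee_pos: [421.6, 164.0, 205.9]
eef_rot: [0.472, -0.474, 0.526, -0.525]
contact_force: [-0.6, -0.2, 0.6]
grip_width: 1.0
```

Call:
carry_out(
  motion=[
    [[0,0,0,0],[0,0,0,0],[0,0,0,0],[0,0,0,0],[0,0,0,0],[0,0,0,0],[0,0,0,0],[0,0,0,0]],
  ],
  grip=1,
  force=20,
)

```text
time: 12.52
ee_pos: [422.1, 164.2, 207.4]
eef_rot: [-0.473, 0.473, -0.526, 0.526]
contact_force: [0.6, 0.1, 0.5]
grip_width: 0.477
```

Call:
carry_out(
  motion=[
    [[0,0,0,0],[0,0,0,0],[0,0,0,0],[0,0,0,0],[0,0,0,0],[0,0,0,0],[0,0,0,0],[0,0,0,0]],
  ],
)

```text
time: 13.18
ee_pos: [422.1, 164.1, 207.2]
eef_rot: [-0.473, 0.473, -0.526, 0.526]
contact_force: [-0.9, -0.5, 0.2]
grip_width: 0.25
```

Call:
carry_out(
  motion=[
    [[0,0,3,0],[0,0,6,0],[0,0,9,0],[2.6,-2.3,9,0.03],[5.3,-4.6,9,0.07],[8,-7,9,0.11],[10.7,-9.3,9,0.15],[13.4,-11.7,9,0.19]],
  ],
)

```text
time: 13.85
ee_pos: [557.0, 45.9, 297.4]
eef_rot: [-0.521, 0.521, -0.478, 0.478]
contact_force: [0.4, 0.6, -1.1]
grip_width: 0.252
```

Call:
carry_out(
  motion=[
    [[2.6,-2.3,0,0.03],[5.2,-4.5,0,0.06],[7.6,-6.6,0,0.1],[9.5,-8.2,0,0.1],[10.5,-9.1,0,0.1],[10.5,-9.1,0,0.1],[10.5,-9.1,-1,0.1],[10.5,-9.1,-2,0.1]],
  ],
)

```text
time: 14.52
ee_pos: [660.4, -42.6, 276.7]
eef_rot: [0.544, -0.544, 0.452, -0.451]
contact_force: [0.2, 0.3, -0.6]
grip_width: 0.253
```

Call:
carry_out(
  motion=[
    [[0,0,0,0],[0,0,0,0],[0,0,0,0],[0,0,0,0],[0,0,0,0],[0,0,0,0],[0,0,0,0],[0,0,0,0]],
  ],
)

```text
time: 15.18
ee_pos: [661.1, -43.9, 277.5]
eef_rot: [0.544, -0.544, 0.452, -0.452]
contact_force: [-0.1, -0.3, 0.0]
grip_width: 0.252
```

Run:
```python
from h import *
st=observe(); tool(st); q=read_camera('wrist'); T=campose(q,st)
y=0.183;c,s=np.cos(y),np.sin(y);O=np.array([623,-33.8])
def F(x,yy,z): return [O[0]+c*x-s*yy,O[1]+s*x+c*yy,z]
im=cv2.cvtColor(q['color'],cv2.COLOR_RGB2BGR)
for r in ([F(72.5,47,12),F(72.5,-47,12),F(-52.5,-47,12),F(-52.5,47,12)],[F(34,2,30),F(34,32,30),F(67,32,30),F(67,2,30)],[F(43,-2,30),F(43,-32,30),F(67,-32,30),F(67,-2,30)]):
    cv2.polylines(im,[np.int32(np.round(proj(q,r,T)*16))],True,(0,0,255),1,shift=4)
cv2.imwrite('pics/w5.png',cv2.resize(im[110:330,200:440],None,fx=2.7,fy=2.7,interpolation=cv2.INTER_CUBIC))
hsv=cv2.cvtColor(q['color'],cv2.COLOR_RGB2HSV).astype(int)
m=(hsv[...,0]<20)&(hsv[...,1]>150)&(hsv[...,2]>60); rect(q,m,st['ee_pos'][2]-207+55,T,'sp')
```

```text
t 15.18 tcp [661.1 -43.9 277.5] jaw -1.387 down [ 0. -0. -1.] F [-0.1 -0.3  0. ] w 21.9
sp [677.8 -40.8] [10.4 19.4] ang 10.4 pix [289 276] [342 303]
```

View pics/w5.png

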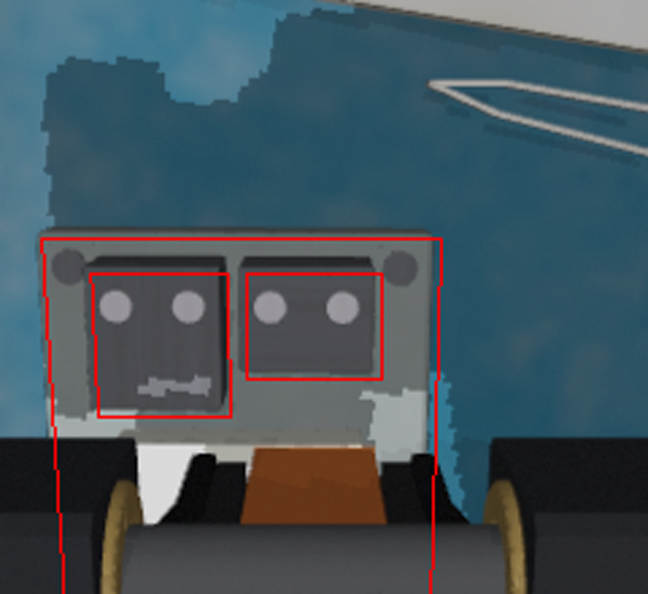

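The stops sit 1–2 mm from the prediction, thin stop right of centre and in line with the spacer (crop 312,480). That leaves about ±1.5 mm of play in the gap, and the wedge foot has ±3.5 mm. I lower it slowly and watch the force.

Call:
carry_out(
  motion=[
    [[0,0,-1,0],[0,0,-2,0],[0,0,-3,0],[0,0,-3.5,0],[0,0,-4,0],[0,0,-4.3,0],[0,0,-4.5,0],[0,0,-4.5,0]],
  ],
)

```text
time: 15.9
ee_pos: [661.0, -43.8, 231.8]
eef_rot: [-0.544, 0.544, -0.452, 0.452]
contact_force: [0.4, 0.3, -0.6]
grip_width: 0.249
```

Call:
carry_out(
  motion=[
    [[0,0,-0.2,0],[0,0,-0.4,0],[0,0,-0.6,0],[0,0,-0.8,0],[0,0,-1,0],[0,0,-1.1,0],[0,0,-1.2,0],[0,0,-1.25,0]],
  ],
)

```text
time: 16.57
ee_pos: [661.1, -43.8, 219.6]
eef_rot: [-0.544, 0.544, -0.452, 0.452]
contact_force: [-0.1, -0.9, -0.4]
grip_width: 0.245
```

Call:
carry_out(
  motion=[
    [[0,0,-0.05,0],[0,0,-0.05,0],[0,0,-0.05,0],[0,0,-0.05,0],[0,0,-0.05,0],[0,0,-0.05,0],[0,0,-0.05,0],[0,0,-0.05,0]],
  ],
)

```text
time: 17.23
ee_pos: [661.2, -43.8, 219.3]
eef_rot: [0.544, -0.544, 0.452, -0.452]
contact_force: [-0.5, 0.5, -1.0]
grip_width: 0.251
```

Call:
carry_out(
  motion=[
    [[0,0,0,0],[0,0,0,0],[0,0,0,0],[0,0,0,0],[0,0,0,0],[0,0,0,0],[0,0,0,0],[0,0,0,0]],
  ],
  grip=0,
)

```text
time: 17.9
ee_pos: [661.1, -43.8, 219.3]
eef_rot: [-0.544, 0.544, -0.452, 0.452]
contact_force: [-0.2, 0.6, -0.3]
grip_width: 0.772
```

Call:
carry_out(
  motion=[
    [[0,0,1,0],[0,0,2.5,0],[0,0,4,0],[0,0,6,0],[0,0,8,0],[0,0,9,0],[0,0,10,0],[0,0,10,0]],
  ],
)

```text
time: 18.57
ee_pos: [661.6, -43.7, 321.7]
eef_rot: [0.545, -0.543, 0.451, -0.453]
contact_force: [0.2, 0.3, 0.4]
grip_width: 0.999
```

Run:
```python
from h import *
st=observe(); tool(st); q=read_camera('wrist'); p=read_camera('scene'); t=read_camera('top')
a=cv2.resize(q['color'][100:320,180:440],(520,440)); b=cv2.resize(p['color'][215:295,235:335],(500,400),interpolation=cv2.INTER_CUBIC)
im=np.zeros((440,1020,3),np.uint8); im[:,:520]=a; im[:400,520:]=b
cv2.imwrite('pics/w6.png',cv2.resize(cv2.cvtColor(im,cv2.COLOR_RGB2BGR),None,fx=.78,fy=.78))
```

```text
t 18.57 tcp [661.6 -43.7 321.7] jaw -1.387 down [ 0.004 -0.    -1.   ] F [0.2 0.3 0.4] w 86.9
```

View pics/w6.png

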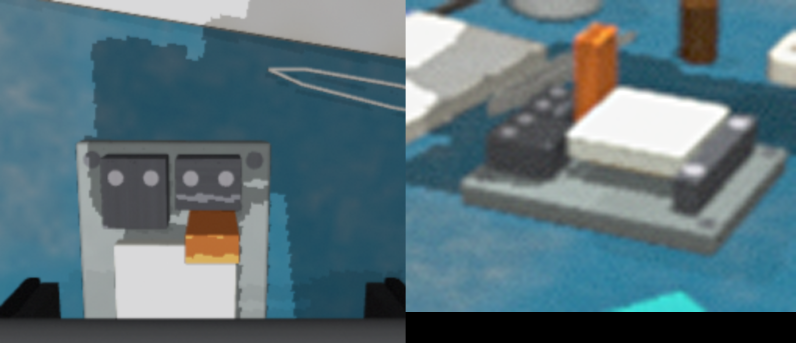

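The spacer stands upright in the gap at the thin stop and the tile has stayed put. I close the fingers, go above the tile centre and descend.

Call:
carry_out(
  motion=[
    [[-1.2,0.3,0,0],[-2.4,0.7,0,0],[-3.2,0.9,0,0],[-3.7,1.02,0,0],[-3.7,1.02,0,0],[-3.7,1.02,0,0],[-3.7,1.02,0,0],[-3.7,1.02,0,0]],
  ],
  grip=1,
)

```text
time: 19.38
ee_pos: [624.6, -33.9, 319.2]
eef_rot: [0.544, -0.544, 0.452, -0.452]
contact_force: [0.1, 0.3, 0.1]
grip_width: 0.479
```

Call:
carry_out(
  motion=[
    [[0,0,-1.5,0],[0,0,-3,0],[0,0,-4.5,0],[0,0,-6,0],[0,0,-7.5,0],[0,0,-8.5,0],[0,0,-9,0],[0,0,-9.2,0]],
  ],
)

```text
time: 20.05
ee_pos: [624.1, -33.7, 226.4]
eef_rot: [-0.543, 0.544, -0.452, 0.452]
contact_force: [0.3, 0.5, -0.1]
grip_width: 0.007
```

Call:
carry_out(
  motion=[
    [[0,0,-0.2,0],[0,0,-0.4,0],[0,0,-0.6,0],[0,0,-0.8,0],[0,0,-1,0],[0,0,-1.1,0],[0,0,-1.2,0],[0,0,-1.2,0]],
  ],
)

```text
time: 20.72
ee_pos: [624.3, -33.6, 215.6]
eef_rot: [0.544, -0.544, 0.452, -0.452]
contact_force: [-1.2, -0.1, 3.7]
grip_width: 0.004
```

Call:
carry_out(
  motion=[
    [[0,0,-0.05,0],[0,0,-0.1,0],[0,0,-0.15,0],[0,0,-0.2,0],[0,0,-0.25,0],[0,0,-0.3,0],[0,0,-0.35,0],[0,0,-0.4,0]],
  ],
)

```text
time: 21.38
ee_pos: [624.4, -33.6, 212.5]
eef_rot: [0.544, -0.544, 0.452, -0.452]
contact_force: [-2.8, -0.9, 13.9]
grip_width: 0.002
```

Call:
carry_out(
  motion=[
    [[0,0,-0.05,0],[0,0,-0.1,0],[0,0,-0.15,0],[0,0,-0.2,0],[0,0,-0.2,0],[0,0,-0.2,0],[0,0,-0.2,0],[0,0,-0.2,0]],
  ],
)

```text
time: 22.05
ee_pos: [624.4, -33.4, 212.4]
eef_rot: [-0.544, 0.544, -0.452, 0.453]
contact_force: [-6.7, -0.5, 22.7]
grip_width: 0.006
```

Call:
carry_out(
  motion=[
    [[-0.05,-0.01,0.1,0],[-0.05,-0.01,0.1,0],[-0.05,-0.01,0.1,0],[-0.05,-0.01,0.1,0],[-0.05,-0.01,0.1,0],[-0.05,-0.01,0.1,0],[-0.05,-0.01,0.1,0],[-0.05,-0.01,0.1,0]],
  ],
)

```text
time: 22.72
ee_pos: [624.2, -33.5, 212.5]
eef_rot: [0.544, -0.544, 0.451, -0.453]
contact_force: [-3.5, 0.2, 16.3]
grip_width: 0.002
```

Run:
```python
from h import *
st=observe(); tool(st); q=read_camera('wrist'); p=read_camera('scene')
a=cv2.resize(q['color'][100:320,180:440],(520,440)); b=cv2.resize(p['color'][205:295,235:347],(500,400),interpolation=cv2.INTER_CUBIC)
im=np.zeros((440,1020,3),np.uint8); im[:,:520]=a; im[:400,520:]=b
cv2.imwrite('pics/w7.png',cv2.resize(cv2.cvtColor(im,cv2.COLOR_RGB2BGR),None,fx=.78,fy=.78))
```

```text
t 22.72 tcp [624.2 -33.5 212.5] jaw -1.387 down [ 0.002 -0.001 -1.   ] F [-3.5  0.2 16.3] w 0.2
```

View pics/w7.png

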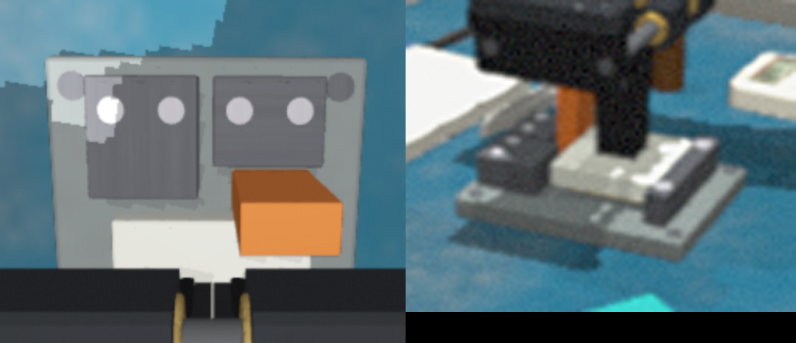

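The tile is flush with the fence (scene crop 615,170). The spacer is upright and clear of the gripper, and I'm pressing steadily with 16 N. Handing in.

```bash
python3 -c "
from h import *
print(close_job()); tool(observe())"
```

```text
the job is handed in; nothing more can be done
None
the job is handed in; nothing more can be done
```

I finished the job and handed it in at about 23 s. No verdict is reported, so success is judged only from my own checks.

- **Tile:** I laid the white tile on the platform, slid it until I felt the fence (about 5 N), and let go. The view afterwards showed it square and centred.
- **Spacer:** I lowered it wedge foot down into the gap at the thin stop, with no notable contact force, and released it at plate height. Later views showed it upright and in place.
- **Pressing:** I pressed the tile with closed fingertips until the force jumped at the platform's end stop, then eased off to about 16 N and held there. The fingertips stood at about 30.5 mm, against 30 mm for flush.
- **Left alone:** I never reached near the timer, vial or clamp, but did not re-measure their positions at the end.

**Disagreements:** the cameras differed by 1–2 mm on the fixture and tile positions. I settled the fixture's x position from the felt fence contact. While pressing there was a sideways force of 3.5 N, but I saw no shift of the tile.

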